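# Send the measured cuvette carrier to the wash box

## Task

The short two-cuvette carrier on the photometer's deck is finished and belongs in the wash box standing at one end of the deck. Take the lid off the box by its handle and lay it gently, handle up and centred, on the white tile at the other end, then push the short carrier along the deck, without lifting it, so that it drops over the edge into the open box. Leave the long four-cuvette carrier and the other things on the bench where they are.

Things in the scene. Friction and masses are not known exactly. Their poses are not given: they have to be found in the camera images.
- photometer: Bench photometer, fixed. Origin on the bench under the centre of its flat steel loading deck: 150 mm in x, 260 mm in y, top 75 mm above the bench, no lips; its front (-x) and both short ends (y = -130, +130 mm) are open drops. Behind it (x 75 to 185 mm) the grey housing with keys is 105 mm high. x points from deck to housing, y along the deck.
- short_carrier: The finished carrier, loose, 0.1 to 0.2 kg: black block 40 mm in x, 60 mm in y, 30 mm high, with 2 clear 12 mm square cuvettes in a row along y, standing 12 mm out of the top. Origin at the centre of its underside, z up. On the deck, in the front or rear lane (about 40 mm before or behind the deck's centre line), y within about 15 degrees of the deck's.
- short_mid (a point): Centre of the short carrier's block, 15 mm above its underside.
- long_carrier: A carrier still in use, loose: the same 40 mm wide and 30 mm high black block but 108 mm long in y, with 4 cuvettes standing 12 mm out. Origin at the centre of its underside. It stands on the deck in the lane beside the short carrier, at least 15 mm from it, and is to stay there.
- wash_box: Open grey plastic box, fixed, 180 mm in x, 160 mm in y, 58 mm high, walls and floor 4 mm. Origin at the centre of its underside; axes parallel to the photometer's. It stands against one short end of the deck (5 mm gap), either the +y or the -y one, its rim 17 mm below the deck.
- lid: Loose flat grey plastic lid that simply rests on the wash box's rim, 0.25 kg: plate 186 mm in x, 166 mm in y, 5 mm thick; in its middle a black handle block 20 mm wide in x, 50 mm long in y, rising 28 mm above the plate. Origin at the centre of the plate's underside, z up.
- lid_grip (a point): Grasp point in the lid's handle, 22 mm above the plate's top (27 mm above the lid's origin), 6 mm below the handle's top.
- tile: White ceramic tile, fixed on the bench, 200 mm in x, 170 mm in y, 6 mm thick, at the other short end of the deck from the box (5 mm gap). Origin at the centre of its underside; axes parallel to the photometer's.
- beaker: Glass beaker, bystander, 68 mm across, 90 mm high, on the bench to the robot's right. Origin at the centre of its underside.
- tube_rack: White tube rack with glass tubes, bystander, 70 x 140 mm, about 95 mm high, on the bench to the robot's left. Origin at the centre of its underside.
- reagent_bottle: Amber bottle, bystander, 60 mm across, 140 mm high, on the bench to the robot's left. Origin at the centre of its underside.
Things that resemble listed ones, but are neither listed nor needed, are in the scene too. What is shaped like the short_carrier but turquoise is not meant.

How it is judged:
By the outcome, as a careful person would: the job done as asked, in the order asked, and still so for the second after the job is handed in, with the robot touching nothing.
It also fails if it takes over 61 s, if anything falls off the work surface, if the arm or the gripper's body presses on something with over 40 N, if the wrist force passes 120 N, or if a joint passes its speed limit or range.

## Robot

A 6-joint arm with a two-finger parallel gripper is mounted at the origin on the work surface. World frame = base frame: x ahead of the robot, y to its left, z up, the work surface at z = 0. Lengths are in m, angles in rad, forces in N, time in s.
With the tool pointing down it reaches from about 0.425 to 0.95 m from the base axis. Payload 3.5 kg.
Tool frame: the origin (TCP) lies between the finger pads; the fingertips stand 19 mm ahead of it and the grasp point (between the pads) is the TCP; z points along the fingers, y is the line along which they close (so a half turn about z gives the same grasp; the last joint's range is limited). The gripper opens to 85 mm and grips with 20 to 120 N. Pads are 22 mm wide; open, the fingers measure 114 mm over their backs; the gripper's body (76 mm by 85 mm) begins 54 mm behind the grasp point. The pads swing forward as they close: fully open they stand 13 mm farther back than shut.
Start: joints at [-1.273, 0.286, 1.577, -0, 1.279, -0.15], TCP at [0.292, -0.608, 0.25] pointing down, gripper open.
Joint ranges: [-2.77, 2.77], [-0.9, 2.22], [0.21, 2.48], [-1.53, 4.67], [0.24, 2.81], [-2.84, 2.84]. Speed limits (rad/s): [2.79, 2.79, 3.14, 3.14, 3.14, 3.14].

## Interface

Orientations are given as a unit quaternion [x, y, z, w].
In Python, from plant import monitor, eyes, ctrl gives the robot as it stands.
- The arm moves only by the shell command python3 -m handwheel 'ROWS' [FORCE]. ROWS is JSON, a list of rows, each a list of 7 numbers: the shift along the tool's x, y, z in units of 40 cm (1.0 is 40 cm), then the turn, a rotation vector about the tool's x, y, z in units of pi rad (1.0 is pi rad), then the opening, from -1 (shut) to 1 (fully open). A call has 1 to 12 rows; each row is the pose to reach, as a shift and turn from the pose commanded when the call began, along the tool's axes at that moment, turning the shorter way round; what a row does not reach only later rows make up. A row lasts 1/8 s, in which the tool goes at most 62.5 mm and 10.7 degrees, less where a joint would pass 70% of its speed; a pose out of reach is approached as far as the arm can. A call with a number of a shift or a turn outside -1 to 1 is refused whole. A call with a gripper value outside its range is refused whole. The fingers move at their own pace and stop on an object; FORCE is the grip in N (left out, the last holds). Time passes only in rows, so rows that repeat a pose let the fingers close. It gives the time, the measured TCP pose, the force, the opening and the grip force at its end, in the units of the state.
- monitor.get_state(): the state, without advancing time (a new reading comes with each control period).
- eyes.read_camera(name): name is "scene" or "top" or "wrist"; returns the picture (420x560x3 uint8, red, green, blue); there is no depth.
- eyes.camera_params(name): a dict with "K" (3x3 intrinsics, pixels), "R" (3x3) and "t" (3): a world point X has camera coordinates R X + t. Camera axes: x right, y down, z forward; pixel columns grow to the right and rows downward; lengths in m; the calibration is good to about 2 mm. The wrist camera is an equidistant fisheye: a pixel r from the principal point sees the ray r / f radians off the axis. A picture is of the moment at which its call begins: read the wrist's pose just before it. camera_params takes no time and is no camera call; for the wrist camera it gives the pose at the moment of the call.
- ctrl.sign_off(): hands the job in; it is judged then, once.
The state is a dict: "time": time; "qpos": joint angles; "dq": joint speeds; "joint_efforts": joint torques, N m; "eef_pos": TCP position; "tcp_rot": TCP orientation; "contact_force": force on the tool from outside, world axes, zero at the start; "wrist_torque": the same for the moment, N m; "opening": opening from 0.0 (shut) to 1.0 (fully open); "finger_force": force on a finger pad.
Only numpy, scipy, OpenCV 4.12 (cv2) and the standard library are available. Lean on these libraries where they do the work, as an engineer would, in place of code of your own. Each camera call takes 0.05 s, during which the arm holds its last target. There are 200 camera calls.

## Working session

There is one attempt and no reset: what is moved stays moved. The work goes in short steps, Python scripts to look and compute and a shell command to move; the robot and the scene stay as the last step left them, time stands still between calls to the robot, and variables do not carry over. Pictures are saved under pics/ and viewed, at most 10 in all, crops included, and the job is handed in when it is done.

```bash
mkdir -p pics; python3 - <<'E'
from plant import monitor, eyes
import cv2
for n in("scene","top"):
    cv2.imwrite(f"pics/{n}0.png",eyes.read_camera(n)[:,:,::-1])
    p=eyes.camera_params(n);print(n,p["K"],p["R"],p["t"])
s=monitor.get_state();print(s)
E
```

```text
scene [[491.87951426   0.         274.0203986 ]
 [  0.         491.87951426 211.06271784]
 [  0.           0.           1.        ]] [[ 0.61195331  0.79064407  0.01987738]
 [ 0.53682833 -0.39678265 -0.74456623]
 [-0.58079987  0.46631051 -0.66725259]] [-0.36710152 -0.24321407  1.91417059]
top [[441.48384466   0.         280.64037417]
 [  0.         441.48384466 208.34948276]
 [  0.           0.           1.        ]] [[ 0.01095838 -0.99987898  0.0110422 ]
 [-0.99542323 -0.01195663 -0.09481366]
 [ 0.09493421 -0.00995266 -0.99543379]] [-0.01583402  0.60222273  1.24385408]
{'time': 0.1, 'qpos': array([-1.27299820e+00,  2.87120477e-01,  1.57804040e+00, -2.96531118e-05,
        1.27861690e+00, -1.50040677e-01]), 'dq': array([ 0.00131324, -0.0031352 , -0.00567552,  0.00293992,  0.00129947,
        0.00080145]), 'joint_efforts': array([ 1.31104578e-03, -4.07297230e+01, -2.93699867e+01, -1.56536366e-04,
        3.41230399e-03, -2.97920472e-06]), 'eef_pos': array([ 0.29211673, -0.60789369,  0.24905122]), 'tcp_rot': array([ 9.75033092e-01,  2.22056920e-01, -9.47983450e-05, -1.08853233e-03]), 'contact_force': array([-1.21522026,  0.08942134,  0.34035675]), 'wrist_torque': array([ 0.00700288, -0.00506915,  0.0400443 ]), 'finger_force': 0.0, 'opening': 1.0033375318291302}
```

View pics/top0.png

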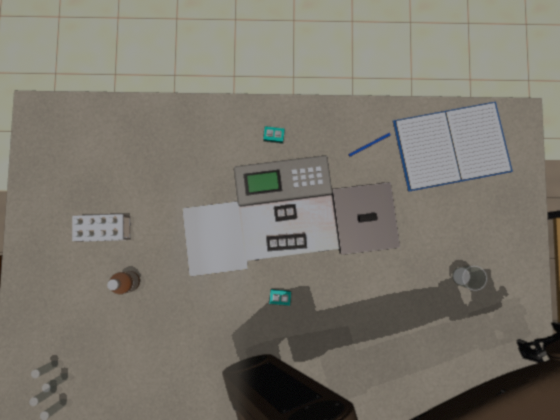

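View pics/scene0.png

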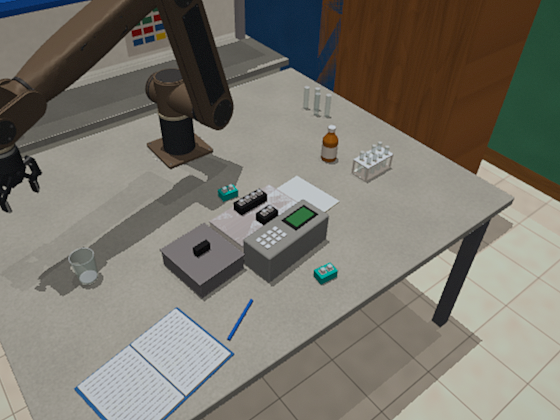

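The top view shows two black carriers on the deck: a short one with two cuvettes at about (285,212) in the rear lane, and a long one with four at (286,242) in the front lane. Two turquoise look-alikes lie off the deck at (274,134) and (280,297). The black two-cuvette one on the deck fits the description. The lidded box is on the right (-y) at (366,218), and the tile on the left at (215,239). I'll confirm this in one enlarged crop.

```bash
python3 - <<'E'
import cv2
a=cv2.imread("pics/top0.png")[145:285,175:405]
cv2.imwrite("pics/crop1.png",cv2.resize(a[:, :],None,fx=3.4,fy=3.4,interpolation=cv2.INTER_CUBIC))
E
```

```text
(no output)
```

View pics/crop1.png

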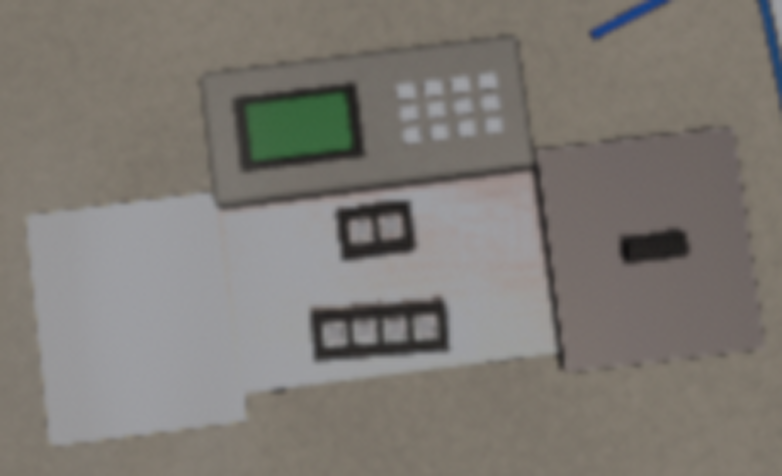

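Confirmed: the crop shows the black two-cuvette carrier at crop (376,230), the black four-cuvette one at (380,330), the lid handle at (655,246) and the tile on the left. Next I fit poses from these corner pixels.

```bash
cat > h.py <<'E'
import numpy as np
from plant import monitor, eyes
from scipy.spatial.transform import Rotation as Ro
def back(uv,z,cam="top"):
    p=eyes.camera_params(cam);R=np.array(p["R"]);t=np.array(p["t"])
    d=R.T@np.linalg.solve(np.array(p["K"]),[uv[0],uv[1],1.]);c=-R.T@t
    return (c+d*(z-c[2])/d[2])[:2]
def goto(target,yaw):
    "rows numbers for target TCP with tool down, tool y axis at world angle yaw (mod pi)"
    s=monitor.get_state();T=Ro.from_quat(s["tcp_rot"])
    best=None
    for k in(0,np.pi):
        y=np.array([np.cos(yaw+k),np.sin(yaw+k),0]);z=np.array([0,0,-1.]);x=np.cross(y,z)
        r=(T.inv()*Ro.from_matrix(np.c_[x,y,z])).as_rotvec()
        if best is None or np.linalg.norm(r)<np.linalg.norm(best):best=r
    d=T.inv().apply(np.array(target)-s["eef_pos"])
    return np.round(d/.4,4),np.round(best/np.pi,4)
E
python3 - <<'E'
from h import *
f=lambda c,z:back(((c[0]+.5)/3.4-.5+175,(c[1]+.5)/3.4-.5+145),z)
from scipy.optimize import least_squares
def fit(px,loc,z):
    # image order TL,TR,BR,BL ; local x up(+x), y left
    P=np.array([f(p,z) for p in px]);L=np.array(loc)
    r=least_squares(lambda q:((L@np.array([[np.cos(q[2]),np.sin(q[2])],[-np.sin(q[2]),np.cos(q[2])]])+q[:2])-P).ravel(),[.6,0,0])
    return r.x.round(4),np.round(r.fun*1000,1)
def box(hx,hy,cx=0,cy=0):return [(cx+hx,cy+hy),(cx+hx,cy-hy),(cx-hx,cy-hy),(cx-hx,cy+hy)]
print("hous",fit([(203,74),(516,37),(535,167),(220,207)],box(.055,.13,.13,0),.105))
print("deck",fit([(218,207),(535,170),(560,354)],box(.075,.13)[:3],.075))
print("lid",fit([(537,149),(728,127),(762,350),(562,370)],box(.093,.083),.063))
print("handle",fit([(622,237),(685,231),(688,255),(625,262)],box(.01,.025),.091))
print("tile",fit([(28,215),(247,419),(50,443)],[box(.1,.085)[i] for i in(0,2,3)],.006))
print("short",fit([(337,210),(408,201),(414,250),(344,259)],box(.02,.03),.105))
print("long",fit([(311,312),(444,299),(448,348),(316,359)],box(.02,.054),.105))
E
```

```text
hous (array([ 0.5434, -0.0319,  0.1373]), array([ 0.3,  2.7,  2.3, -3.2, -1.1, -2.9, -1.5,  3.4]))
deck (array([ 0.5464, -0.0319,  0.1294]), array([-0.4, -1.2, -0.5,  0.1,  0.9,  1.1]))
lid (array([ 0.5757, -0.2455,  0.1223]), array([ 0.7,  2.7,  0.5, -3. ,  0.4, -0. , -1.7,  0.4]))
handle (array([ 0.5753, -0.2461,  0.1144]), array([-0.1, -0.7,  0.2,  0.7, -0.3,  0.6,  0.2, -0.6]))
tile (array([0.5171, 0.1812, 0.1314]), array([ 2.6,  1.5, -1.2, -1.7, -1.5,  0.1]))
short (array([ 0.5845, -0.0205,  0.14  ]), array([ 0. ,  1.4,  0.5, -1.4,  0. , -1.9, -0.5,  1.9]))
long (array([ 0.5056, -0.0245,  0.1015]), array([ 1.2,  1.1,  0.7, -1. , -0.4, -1.7, -1.6,  1.6]))
```

```bash
python3 -c "
from h import *
print(goto([.5755,-.246,.22],.125))"
```

```text
(array([ 1.0303, -0.5086,  0.074 ]), array([-0.0005, -0.0005, -0.3972]))
```

```bash
python3 -m handwheel '[[0.8,-0.4,0,0,0,-0.3972,1],[0.8,-0.4,0,0,0,-0.3972,1],[0.8,-0.4,0,0,0,-0.3972,1],[0.8,-0.4,0,0,0,-0.3972,1],[0.8,-0.4,0,0,0,-0.3972,1],[0.8,-0.4,0,0,0,-0.3972,1],[0.8,-0.4,0,0,0,-0.3972,1],[0.8,-0.4,0,0,0,-0.3972,1],[0.8,-0.4,0,0,0,-0.3972,1]]' 70; python3 -c "
from h import *
print(goto([.5755,-.246,.15],.125), monitor.get_state()['qpos'])"
```

```text
time: 1.23
eef_pos: [0.5111, -0.3259, 0.25]
tcp_rot: [0.663, 0.749, -0.0, -0.0]
contact_force: [0.5, -0.5, 0.1]
opening: 1.0
finger_force: 0.0
(array([0.1785, 0.1843, 0.2499]), array([-0.0001, -0.0002, -0.0008])) [-7.34912034e-01  1.37246457e-01  1.75212608e+00 -9.11698132e-06
  1.25286754e+00 -8.57251302e-01]
```

```bash
python3 -m handwheel '[[0.1785,0.1843,0.1,0,0,0,1],[0.1785,0.1843,0.25,0,0,0,1],[0.1785,0.1843,0.25,0,0,0,1],[0.1785,0.1843,0.25,0,0,0,1],[0.1785,0.1843,0.25,0,0,0,1]]'; python3 -c "
from h import *
import cv2
print(goto([.5755,-.246,.087],.125))
print(eyes.camera_params('wrist'))
cv2.imwrite('pics/w1.png',eyes.read_camera('wrist')[:,:,::-1])"
```

```text
time: 1.85
eef_pos: [0.576, -0.247, 0.1518]
tcp_rot: [0.662, 0.749, 0.0, 0.001]
contact_force: [0.9, -0.8, 0.1]
opening: 0.999
finger_force: 0.0
(array([ 0.0029, -0.0012,  0.162 ]), array([ 0.0005,  0.0005, -0.0006]))
{'K': array([[325.1922621 ,   0.        , 279.88007935],
       [  0.        , 325.1922621 , 202.99219372],
       [  0.        ,   0.        ,   1.        ]]), 'R': array([[ 0.99251931,  0.12207974,  0.00139646],
       [ 0.11699731, -0.95434266,  0.27484855],
       [ 0.03488614, -0.27262911, -0.96148652]]), 't': array([-0.5412395 , -0.31089479,  0.19704404])}
```

View pics/w1.png

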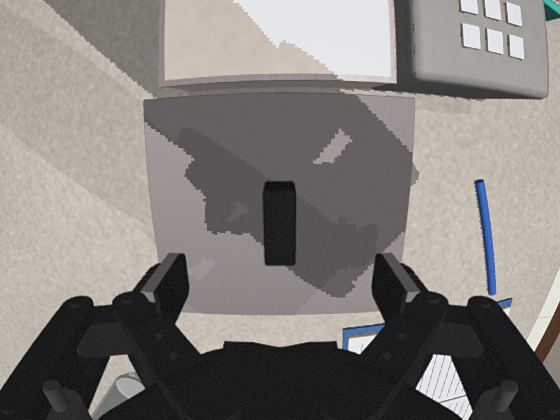

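The wrist view shows the handle centred between the fingers (columns 264–296, fingers at 188 and 373) and parallel to them. I'll descend and grip.

```bash
python3 -m handwheel '[[0.003,-0.001,0.1,0,0,0,1],[0.003,-0.001,0.155,0,0,0,0],[0.003,-0.001,0.158,0,0,0,-1],[0.003,-0.001,0.158,0,0,0,-1],[0.003,-0.001,0.158,0,0,0,-1],[0.003,-0.001,0.158,0,0,0,-1],[0.003,-0.001,0.158,0,0,0,-1],[0.003,-0.001,0.158,0,0,0,-1]]' 80
```

```text
time: 2.9
eef_pos: [0.5765, -0.2456, 0.0899]
tcp_rot: [0.662, 0.75, 0.0, 0.002]
contact_force: [-0.1, -0.4, 6.4]
opening: 0.214
finger_force: 81.6
```

```bash
python3 -m handwheel '[[0,0,-0.05,0,0,0,-1],[0,0,-0.12,0,0,0,-1],[0,0,-0.2,0,0,0,-1],[0,0,-0.28,0,0,0,-1],[0,0,-0.3,0,0,0,-1],[0,0,-0.3,0,0,0,-1],[0,0,-0.3,0,0,0,-1]]' 80; python3 -c "
from h import *
import cv2
print(monitor.get_state()['wrist_torque'])
print(goto([.517,.185,.21],.13))
cv2.imwrite('pics/s1.png',eyes.read_camera('scene')[100:340,130:400,::-1])
"
```

```text
time: 3.78
eef_pos: [0.5742, -0.2438, 0.2049]
tcp_rot: [0.662, 0.75, -0.0, -0.002]
contact_force: [0.9, -0.3, -2.8]
opening: 0.215
finger_force: 80.4
[ 0.06704837  0.00793026 -0.03075654]
(array([ 1.0815, -0.0084, -0.0099]), array([-0.0009, -0.0008, -0.0016]))
```

View pics/s1.png

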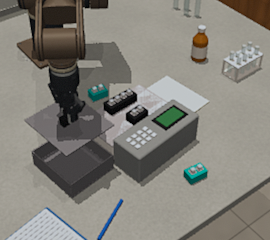

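The lid is clear of the box and held level at crop (68,130). I'll carry it over the deck to the tile.

```bash
python3 -m handwheel '[[0.04,0,-0.02,0,0,0,-1],[0.12,0,-0.02,0,0,0,-1],[0.22,0,-0.02,0,0,0,-1],[0.33,0,-0.02,0,0,0,-1],[0.44,0,-0.02,0,0,0,-1],[0.55,0,-0.02,0,0,0,-1],[0.66,0,-0.02,0,0,0,-1],[0.77,0,-0.02,0,0,0,-1],[0.87,-0.005,-0.02,0,0,0,-1],[0.95,-0.008,-0.01,0,0,-0.001,-1],[1.0,-0.008,-0.01,0,0,-0.001,-1],[1.0,-0.008,-0.01,0,0,-0.001,-1]]' 80; python3 -m handwheel '[[0.04,0,0,0,0,0,-1],[0.08,0,0,0,0,0,-1],[0.08,0,0,0,0,0,-1],[0.08,0,0,0,0,0,-1]]'; python3 - <<'E'
from h import *
import cv2
print(monitor.get_state()['contact_force'],goto([.517,.185,.12],.13))
cv2.imwrite('pics/t2.png',cv2.resize(eyes.read_camera('top')[145:300,150:410,::-1],None,fx=3,fy=3,interpolation=cv2.INTER_CUBIC))
E
```

```text
time: 5.32
eef_pos: [0.5217, 0.1532, 0.2113]
tcp_rot: [0.66, 0.752, -0.0, 0.0]
contact_force: [0.6, -0.4, -2.3]
opening: 0.212
finger_force: 80.3
time: 5.82
eef_pos: [0.5182, 0.1836, 0.2111]
tcp_rot: [0.66, 0.751, -0.0, 0.0]
contact_force: [0.3, -0.4, -2.5]
opening: 0.214
finger_force: 80.3
[ 0.2693137  -0.41036726 -2.50271765] (array([ 0.0039, -0.0024,  0.2277]), array([-0.    ,  0.0001, -0.0006]))
```

View pics/t2.png

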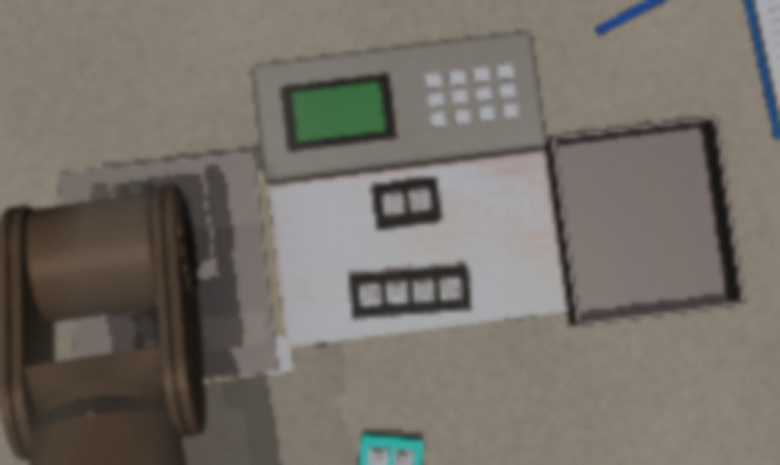

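The lid is over the tile with its visible corners at crop (62,172), (253,150) and (278,372), the box is open, and both carriers are undisturbed. I'll fit the lid pose in hand.

```bash
python3 - <<'E'
from h import *
f=lambda c,z:back(((c[0]+.5)/3-.5+150,(c[1]+.5)/3-.5+145),z)
z=.184
A,B,C=[f(p,z) for p in[(62,172),(253,150),(278,372)]]
print("lid ctr",(A+C)/2,"sizes",np.linalg.norm(A-B),np.linalg.norm(B-C),"yaw",np.arctan2(*(A-B)*[-1,1])-np.pi/2,np.arctan2(*(A-B)),np.arctan2(*(B-C)[::-1]))
P=[f(p,.058) for p in[(549,138),(712,122),(738,300),(572,323)]]
print("box",np.mean(P,0))
for p in[(378,184),(437,180),(440,219),(378,228)]:print(f(p,.105))
print(f((256,67),.105),f((530,33),.105),f((546,148),.105))
E
```

```text
lid ctr [0.51780295 0.17895899] sizes 0.16153439904844544 0.1872960957345936 yaw -1.44266646571728 -0.12812986107761654 0.13204065637176216
box [ 0.57494797 -0.24344417]
[0.60132172 0.0053937 ]
[ 0.60559938 -0.04789123]
[ 0.57028759 -0.05087244]
[0.56150571 0.0049148 ]
[0.70698256 0.11768817] [ 0.74175712 -0.13190557] [ 0.63597163 -0.14655293]
```

```bash
python3 -m handwheel '[[0.004,-0.0024,0.05,0,0,0,-1],[0.004,-0.0024,0.1,0,0,0,-1],[0.004,-0.0024,0.15,0,0,0,-1],[0.004,-0.0024,0.19,0,0,0,-1],[0.004,-0.0024,0.23,0,0,0,-1],[0.004,-0.0024,0.26,0,0,0,-1],[0.004,-0.0024,0.29,0,0,0,-1],[0.004,-0.0024,0.32,0,0,0,-1],[0.004,-0.0024,0.32,0,0,0,-1]]'; python3 - <<'E'
from h import *
import cv2
print(goto([.517,.185,.038],.13))
cv2.imwrite('pics/t3.png',cv2.resize(eyes.read_camera('top')[180:285,175:285,::-1],None,fx=5,fy=5,interpolation=cv2.INTER_CUBIC))
E
```

```text
time: 7.0
eef_pos: [0.5161, 0.1851, 0.0818]
tcp_rot: [0.66, 0.751, -0.001, -0.001]
contact_force: [0.5, -0.5, -2.3]
opening: 0.213
finger_force: 80.3
(array([-0.0005,  0.0025,  0.1096]), array([-0.0008,  0.    , -0.0006]))
```

View pics/t3.png

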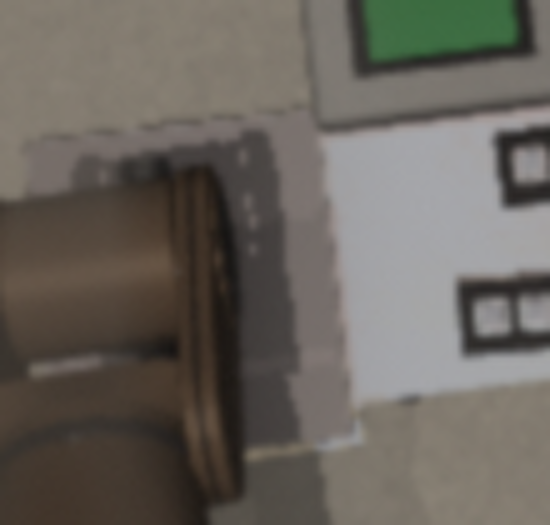

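The lid plate is below deck level and clear of the deck edge (gap at crop (325,200)–(352,400)), with the tile corner showing at (360,435). I'll lower it gently.

```bash
python3 -m handwheel '[[0,0.002,0.03,0,0,0,-1],[0,0.002,0.055,0,0,0,-1],[0,0.002,0.075,0,0,0,-1],[0,0.002,0.088,0,0,0,-1],[0,0.002,0.095,0,0,0,-1],[0,0.002,0.099,0,0,0,-1],[0,0.002,0.102,0,0,0,-1],[0,0.002,0.105,0,0,0,-1],[0,0.002,0.105,0,0,0,-1]]'
```

```text
time: 8.18
eef_pos: [0.5177, 0.1853, 0.0412]
tcp_rot: [0.66, 0.751, 0.0, 0.0]
contact_force: [0.0, 0.4, -2.9]
opening: 0.217
finger_force: 80.3
```

```bash
python3 -m handwheel '[[0,0,0.002,0,0,0,-1],[0,0,0.003,0,0,0,-1],[0,0,0.004,0,0,0,-1],[0,0,0.004,0,0,0,-1]]' 80;  python3 -m handwheel '[[0,0,0.001,0,0,0,-1],[0,0,0.002,0,0,0,-1],[0,0,0.003,0,0,0,-1],[0,0,0.003,0,0,0,-1]]'
```

```text
time: 8.68
eef_pos: [0.5177, 0.1853, 0.0395]
tcp_rot: [0.66, 0.751, -0.0, -0.0]
contact_force: [-0.2, 0.1, -2.7]
opening: 0.213
finger_force: 80.3
time: 9.18
eef_pos: [0.5177, 0.1853, 0.0383]
tcp_rot: [0.66, 0.751, -0.0, -0.0]
contact_force: [-0.4, -0.1, -2.2]
opening: 0.215
finger_force: 80.3
```

```bash
python3 -m handwheel '[[0,0,0.001,0,0,0,-1],[0,0,0.002,0,0,0,-1],[0,0,0.003,0,0,0,-1],[0,0,0.003,0,0,0,-1]]';  python3 -m handwheel '[[0,0,0.001,0,0,0,-1],[0,0,0.002,0,0,0,-1],[0,0,0.002,0,0,0,-1]]'
```

```text
time: 9.68
eef_pos: [0.5178, 0.1854, 0.0378]
tcp_rot: [0.66, 0.751, -0.0, -0.0]
contact_force: [-4.0, -0.2, 4.4]
opening: 0.215
finger_force: 81.4
time: 10.05
eef_pos: [0.5179, 0.1854, 0.0378]
tcp_rot: [0.66, 0.751, -0.0, -0.0]
contact_force: [-6.9, -2.0, 9.3]
opening: 0.213
finger_force: 82.1
```

The lid is on the tile, so I'll release it and rise.

```bash
python3 -m handwheel '[[0,0,-0.001,0,0,0,-0.2],[0,0,-0.001,0,0,0,0.4],[0,0,-0.001,0,0,0,0.4],[0,0,-0.001,0,0,0,0.4],[0,0,-0.05,0,0,0,0.4],[0,0,-0.15,0,0,0,0.4],[0,0,-0.3,0,0,0,0.4],[0,0,-0.4,0,0,0,0.4],[0,0,-0.45,0,0,0,0.4],[0,0,-0.45,0,0,0,0.4]]'
```

```text
time: 11.3
eef_pos: [0.5191, 0.1856, 0.22]
tcp_rot: [0.66, 0.751, 0.003, 0.002]
contact_force: [-0.4, 0.9, 0.3]
opening: 0.698
finger_force: 0.0
```

```bash
python3 - <<'E'
from h import *
import cv2
f=lambda x,y:[.545+.9916*x-.1296*y,-.031+.1296*x+.9916*y]
print(goto(f(.0404,.072)+[.13],.13))
cv2.imwrite('pics/t4.png',cv2.resize(eyes.read_camera('top')[145:300,150:410,::-1],None,fx=3,fy=3,interpolation=cv2.INTER_CUBIC))
E
```

```text
(array([-0.3652,  0.0942,  0.2256]), array([ 0.0021, -0.0001, -0.0006]))
```

```bash
python3 -m handwheel '[[-0.12,0.03,0,0.002,0,0,0],[-0.24,0.06,0.05,0.002,0,-0.0006,-0.53],[-0.34,0.09,0.1,0.002,0,-0.0006,-0.53],[-0.365,0.094,0.18,0.002,0,-0.0006,-0.53],[-0.365,0.094,0.2,0.002,0,-0.0006,-0.53],[-0.365,0.094,0.2,0.002,0,-0.0006,-0.53],[-0.365,0.094,0.2,0.002,0,-0.0006,-0.53]]'; python3 - <<'E'
from h import *
import cv2
f=lambda x,y:[.545+.9916*x-.1296*y,-.031+.1296*x+.9916*y]
print(goto(f(.0404,.072)+[.101],.13))
a=cv2.resize(eyes.read_camera('top')[165:285,175:345,::-1],None,fx=3,fy=3,interpolation=cv2.INTER_CUBIC)
b=cv2.resize(eyes.read_camera('wrist')[:,:,::-1],(280,210))
c=np.zeros((360,790,3),np.uint8);c[:,:510]=a;c[:210,510:]=b
cv2.imwrite('pics/t5.png',c)
E
```

```text
time: 12.22
eef_pos: [0.5742, 0.0461, 0.1375]
tcp_rot: [0.659, 0.752, -0.002, -0.001]
contact_force: [-0.7, 0.6, 0.6]
opening: 0.24
finger_force: 0.0
(array([-0.0015,  0.0042,  0.0912]), array([-0.0014,  0.0001,  0.0003]))
```

View pics/t5.png

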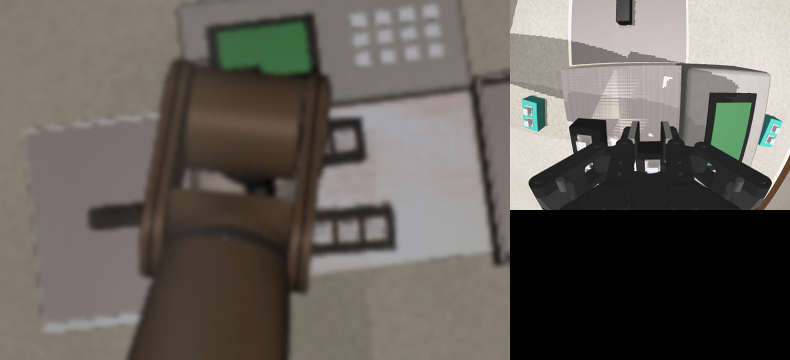

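The top view shows the lid lying on the tile with narrow white margins. In the wrist inset the fingers stand beside the short carrier's end, centred on it, and clear of the long carrier. Next I lower to just above the deck and start pushing.

```bash
python3 -m handwheel '[[0,0.004,0.04,-0.0014,0,0,-0.53],[0,0.004,0.075,-0.0014,0,0,-0.53],[0,0.004,0.088,-0.0014,0,0,-0.53],[0,0.004,0.09,-0.0014,0,0,-0.53],[0,0.004,0.09,-0.0014,0,0,-0.53]]'; python3 -m handwheel '[[-0.02,0,0,0,0,0,-0.53],[-0.045,0,0,0,0,0,-0.53],[-0.07,0,0,0,0,0,-0.53],[-0.095,0,0,0,0,0,-0.53],[-0.12,0,0,0,0,0,-0.53],[-0.12,0,0,0,0,0,-0.53]]'; python3 - <<'E'
from h import *
import cv2
f=lambda x,y:[.545+.9916*x-.1296*y,-.031+.1296*x+.9916*y]
print(goto(f(.0404,-.14)+[.101],.13))
a=cv2.resize(eyes.read_camera('top')[165:285,175:415,::-1],None,fx=3,fy=3,interpolation=cv2.INTER_CUBIC)
c=cv2.resize(eyes.read_camera('scene')[130:290,190:370,::-1],None,fx=1.4,fy=1.4)
o=np.zeros((360+224,720,3),np.uint8);o[:360]=a;o[360:360+c.shape[0],:c.shape[1]]=c
cv2.imwrite('pics/t6.png',o)
E
```

```text
time: 12.95
eef_pos: [0.5753, 0.0454, 0.1005]
tcp_rot: [0.66, 0.751, -0.001, -0.0]
contact_force: [-0.2, 0.0, 0.2]
opening: 0.236
finger_force: 0.0
time: 13.7
eef_pos: [0.5814, -0.0032, 0.1003]
tcp_rot: [0.66, 0.751, -0.001, -0.0]
contact_force: [1.2, -0.2, -0.3]
opening: 0.238
finger_force: 0.0
(array([-0.4071,  0.0022, -0.0015]), array([-0.0006,  0.0002, -0.0003]))
```

View pics/t6.png

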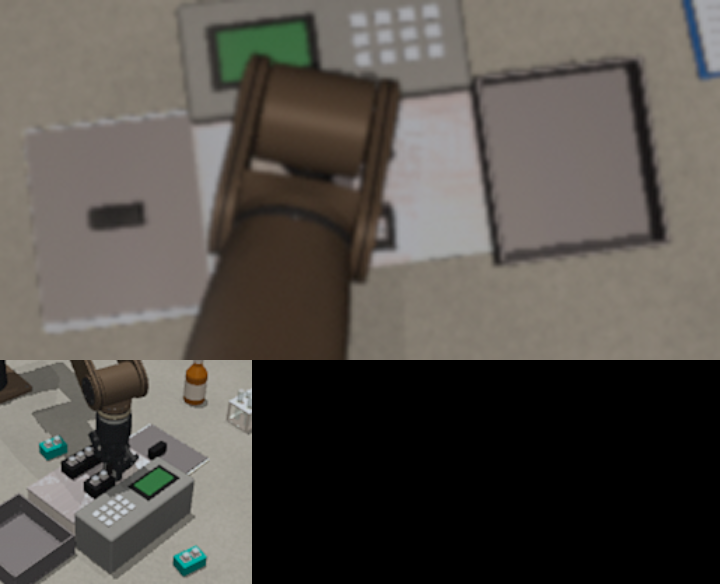

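The lid is seated on the tile, centred, with its handle at (117,215). The carrier is moving along the deck ahead of the fingers, and the long carrier is untouched. I'll push on over the edge.

```bash
python3 -m handwheel '[[-0.03,0,0,0,0,0,-0.53],[-0.07,0.001,0,0,0,0,-0.53],[-0.11,0.001,0,0,0,0,-0.53],[-0.15,0.002,0,0,0,0,-0.53],[-0.19,0.002,0,0,0,0,-0.53],[-0.24,0.002,0,0,0,0,-0.53],[-0.29,0.002,0,0,0,0,-0.53],[-0.34,0.002,0,0,0,0,-0.53],[-0.39,0.002,0,0,0,0,-0.53],[-0.41,0.002,0,0,0,0,-0.53],[-0.41,0.002,0,0,0,0,-0.53],[-0.41,0.002,0,0,0,0,-0.53]]'; python3 -m handwheel '[[0,0,-0.1,0,0,0,-0.53],[0,0,-0.25,0,0,0,-0.53],[0.12,0,-0.37,0,0,0,-0.53],[0.27,0,-0.37,0,0,0,-0.53],[0.42,0,-0.37,0,0,0,-0.53],[0.57,0,-0.37,0,0,0,-0.53],[0.57,0,-0.37,0,0,0,-0.53],[0.57,0,-0.37,0,0,0,-0.53]]'; python3 - <<'E'
from h import *
import cv2
a=cv2.resize(eyes.read_camera('top')[165:285,175:415,::-1],None,fx=3,fy=3,interpolation=cv2.INTER_CUBIC)
c=cv2.resize(eyes.read_camera('scene')[160:300,140:370,::-1],None,fx=1.6,fy=1.6)
o=np.zeros((360+224,720,3),np.uint8);o[:360]=a;o[360:360+c.shape[0],:c.shape[1]]=c
w=cv2.resize(eyes.read_camera('wrist')[:,:,::-1],(298,224));o[360:,400:698]=w
cv2.imwrite('pics/t7.png',o)
E
```

```text
time: 15.3
eef_pos: [0.6031, -0.1641, 0.1001]
tcp_rot: [0.66, 0.752, -0.001, -0.001]
contact_force: [0.9, 0.3, -0.0]
opening: 0.234
finger_force: 0.0
time: 16.3
eef_pos: [0.5738, 0.0619, 0.2483]
tcp_rot: [0.659, 0.752, -0.001, -0.0]
contact_force: [-1.0, -0.3, 0.0]
opening: 0.234
finger_force: 0.0
```

View pics/t7.png

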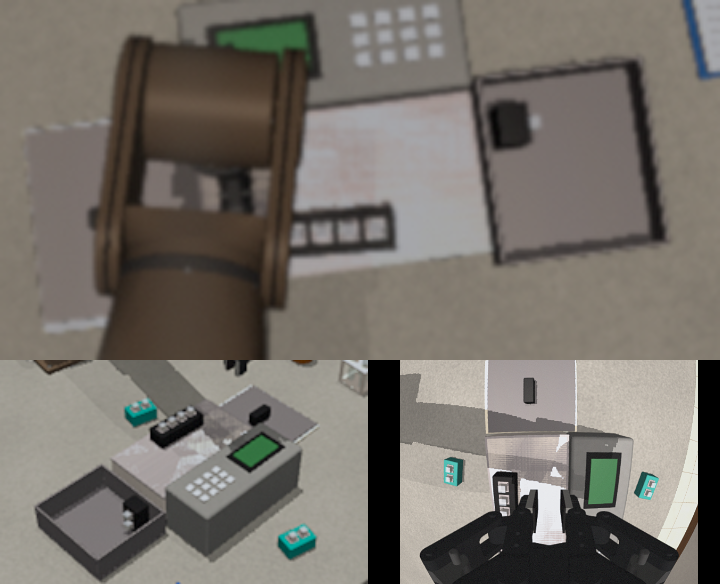

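The short carrier is inside the wash box, standing on end by the near wall at (510,125). The lid is handle up on the tile, and the long carrier and the bystanders look unmoved. The gripper is clear of everything, so I'm handing in.

```bash
python3 -m handwheel '[[0,0,0,0,0,0,-0.53],[0,0,0,0,0,0,-0.53],[0,0,0,0,0,0,-0.53],[0,0,0,0,0,0,-0.53]]' && python3 -c "
from plant import ctrl;print(ctrl.sign_off())"
```

```text
time: 16.95
eef_pos: [0.574, 0.0614, 0.2483]
tcp_rot: [0.66, 0.751, -0.001, -0.001]
contact_force: [0.3, 0.0, -0.1]
opening: 0.234
finger_force: 0.0
the job is handed in; nothing more can be done
None
```

I handed the job in at about 17 s: the lid lies handle up and centred on the tile, and the short carrier was pushed over the edge into the wash box, where it landed standing on end by the near wall, its top about 6 mm above the rim by its dimensions; nothing else appeared to have moved.

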